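Find the filled pressing weight among the closed boxes and set it on the glued notebook

TASK

Each of the three identical closed grey cardboard boxes holds a steel pressing tin with a stem, but only one tin has been filled: heft the boxes to find the heavy one. Lay that box's lid on the small black cutting mat, lift the tin out and set it down (do not drop it) on the cork pad on the glued burgundy notebook, so that it stands on the pad alone. Leave the other two boxes closed, never have two open at once, and leave all three standing where they were.

Things in the scene. Friction and masses are not known exactly. Their poses are not given: they have to be found in the camera images.
- box_a: One of three identical closed boxes: plain grey cardboard, 110 long (x) x 64 wide (y) x 54 mm high, walls and floor 3 mm, loose, with its own loose lid on (79 mm high in all). Origin: centre of the underside. Box and lid weigh 0.12 to 0.17 kg. Each holds a sealed steel tin, standing upright in the middle within 3 mm: 0.36 kg in one of the boxes (any of the three), 0.05 kg in the other two.
- box_b: Like box_a in every way. The tins all look the same: a round disc 54 mm across and 14 mm high with an upright stem 18 mm across on its middle, 43 mm high in all. Standing in its box, the disc's top is 17 mm and the stem's top 46 mm above the box's underside.
- box_c: Like box_a in every way. Inside, low ribs (11 mm above the underside, 30 mm either side of the middle) keep the tin centred along x. Room for fingers beside the tin's stem: 43 mm either way along the box's x, 20 mm along its y.
- lid_a: Loose lid of box_a: cardboard plate 110 (x) x 64 (y) x 5 mm with a wooden bar knob on its middle, 30 long (x) x 14 wide (y) x 20 mm high, top 25 mm above the origin. A 100 x 54 mm step below reaches 5 mm into the box with 2 mm play. Origin: centre of the plate's underside, 54 mm above the box's underside when shut, 5 mm above what it is laid on. Lifts straight off, 0.04 kg.
- lid_b: Loose lid of box_b, like lid_a in every way.
- lid_c: Loose lid of box_c, like lid_a in every way.
- pad: Round cork pad 48 mm across and 5 mm thick, fixed on the middle of the closed burgundy notebook (140 x 100 x 14 mm, flat on the table). Origin: centre of the pad's underside, 14 mm above the table; its top is 19 mm above the table.
- mat: Small black cutting mat with thin light border lines, flat and fixed on the table, 130 (x) x 100 (y) x 2 mm. Nothing stands on it. Origin: centre of the underside.
Things that resemble listed ones, but are neither listed nor needed, are in the scene too. Leave any orange look-alike of the box_a alone.

How it is judged:
On the way:
1. a tin is set down on the pad with the gripper still at it (grasp point within 70 mm of the pad's underside), not dropped (contact force between pad and anything else above 2 N and distance between the grasp point and pad below 0.07 m), for 0.1 s.
At the end, for the whole second after the job is handed in: The filled tin rests on the pad alone (at least 3.2 of its 3.5 N: its axis within the pad's 24 mm radius); the opened box's lid flat on the mat, knob up, middles within 50 mm; the other two lids on their boxes; all boxes upright, at rest, within 50 mm of their start (contact force between pad and anything else above 3.2 N and ((horizontal distance between lid_a and mat below 0.05 m and height (world z) of lid_a below 0.012 m and angle between lid_a's own z axis and vertical below 0.1 rad and distance between lid_b and box_b below 0.062 m and distance between lid_c and box_c below 0.062 m) or (horizontal distance between lid_b and mat below 0.05 m and height (world z) of lid_b below 0.012 m and angle between lid_b's own z axis and vertical below 0.1 rad and distance between lid_a and box_a below 0.062 m and distance between lid_c and box_c below 0.062 m) or (horizontal distance between lid_c and mat below 0.05 m and height (world z) of lid_c below 0.012 m and angle between lid_c's own z axis and vertical below 0.1 rad and distance between lid_a and box_a below 0.062 m and distance between lid_b and box_b below 0.062 m)) and distance of each of box_a, box_b, box_c from where it was at the start of the episode below 0.05 m and angle between each of box_a, box_b, box_c's own z axis and vertical below 0.1 rad and linear speed of each of box_a, box_b, box_c below 0.02 m/s); the robot touches nothing.
It fails at once if two boxes are open at once ((distance between lid_a and box_a above 0.08 m and distance between lid_b and box_b above 0.08 m) or (distance between lid_a and box_a above 0.08 m and distance between lid_c and box_c above 0.08 m) or (distance between lid_b and box_b above 0.08 m and distance between lid_c and box_c above 0.08 m)).
It fails at once if a box is tipped by more than 35 degrees (angle between any of box_a, box_b, box_c's own z axis and vertical above 0.61 rad).
It also fails if it takes over 72 s, if anything falls off the work surface, if the arm or the gripper's body presses on something with over 40 N, if the wrist force passes 120 N, or if a joint passes its speed limit or range.

ROBOT

A 6-joint arm with a two-finger parallel gripper is mounted at the origin on the work surface. World frame = base frame: x ahead of the robot, y to its left, z up, the work surface at z = 0. Lengths are in m, angles in rad, forces in N, time in s.
With the tool pointing down it reaches from about 0.425 to 0.95 m from the base axis. Payload 3.5 kg.
Tool frame: the origin (TCP) lies on the centre line of the jaws, within the pads' length; the fingertips stand 17 mm ahead of it and the grasp point (between the pads) lies 2 mm behind it; z points along the fingers, y is the line along which they close (so a half turn about z gives the same grasp; the last joint's range is limited). The gripper opens to 85 mm and grips with 20 to 120 N. Pads are 22 mm wide; open, the fingers measure 114 mm over their backs; the gripper's body (76 mm by 85 mm) begins 54 mm behind the grasp point. The pads swing forward as they close: fully open they stand 13 mm farther back than shut.
Start: joints at [-1.472, 0.286, 1.577, -0, 1.279, -0.15], TCP at [0.166, -0.654, 0.223] pointing down, gripper open.
Joint ranges: [-2.77, 2.77], [-0.9, 2.22], [0.21, 2.48], [-1.53, 4.67], [0.24, 2.81], [-2.84, 2.84]. Speed limits (rad/s): [2.79, 2.79, 3.14, 3.14, 3.14, 3.14].

INTERFACE

Orientations are given as a unit quaternion [x, y, z, w].
In Python, from plant import ctrl gives the robot as it stands. The module is installed in compiled form; this text tells all that it offers.
- The arm moves only by the tool drive_tool, never from a script. Its argument "moves" is a list of rows, each a list of 3 entries, a list of its own where there are three numbers: the turn, a rotation vector about the tool's x, y, z in rad, then the shift along the tool's x, y, z in m, then the finger opening in m, from 0 to 0.0854. A call has 1 to 5 rows; each row shifts and turns the commanded pose from where the row before left it, along the tool's axes as they then stand; what a row does not reach is not made up. A row lasts 1/8 s, in which the tool goes at most 62.5 mm and 10.7 degrees, less where a joint would pass 70% of its speed; a pose out of reach is approached as far as the arm can. A call with a gripper value outside its range is refused whole. The fingers move at their own pace and stop on an object; "grip_force" is the grip in N (left out, the last holds). Time passes only in rows, so rows that do not move let the fingers close. It gives the time, the measured TCP pose, the force, the opening and the grip force at its end, in the units of the state.
- ctrl.get_state(): the state, without advancing time (a new reading comes with each control period).
- ctrl.read_camera(name): name is "scene" or "side" or "wrist"; returns a dict with "image" (420x560x3 uint8, red, green, blue), "fx", "fy", "cx", "cy" (pixels), "R" (3x3) and "t" (3): a world point X has camera coordinates R X + t. Camera axes: x right, y down, z forward; pixel columns grow to the right and rows downward; lengths in m; the calibration is good to about 2 mm. A picture is of the moment at which its call begins. There is no depth.
- ctrl.sign_off(): hands the job in; it is judged then, once.
The state is a dict: "time": time; "qpos": joint angles; "dq": joint speeds; "joint_efforts": joint torques, N m; "eef_pos": TCP position; "tcp_rot": TCP orientation; "contact_force": force on the tool from outside, world axes, zero at the start; "wrist_torque": the same for the moment, N m; "opening": opening from 0.0 (shut) to 1.0 (fully open); "finger_force": force on a finger pad.
Only numpy, scipy, OpenCV 4.12 (cv2) and the standard library are available. Lean on these libraries where they do the work, as an engineer would, in place of code of your own. Each camera call takes 0.05 s, during which the arm holds its last target. There are 200 camera calls.

## Working session

There is one attempt and no reset: what is moved stays moved. The work goes in short steps, Python scripts to look and compute and a tool call to move; the robot and the scene stay as the last step left them, time stands still between calls to the robot, and variables do not carry over. Pictures are saved under pics/ and viewed, at most 10 in all, crops included, and the job is handed in when it is done.

Besides the shell and the picture viewer there is one more tool, called after ">>>" by a JSON object that holds its "name" and its "arguments". drive_tool: Moves the arm, as the interface text tells. Its arguments: {"type":"object","properties":{"moves":{"type":"array","items":{"type":"array"}},"grip_force":{"type":"number"}},"required":["moves"]}

```bash
mkdir -p pics; cat > h.py <<'E'
import numpy as np, cv2
from plant import ctrl
def cam(n,f=None):
    c=ctrl.read_camera(n)
    if f: cv2.imwrite('pics/'+f,c['image'][:,:,::-1])
    return c
def ray(c,u,v,z):
    R=np.array(c['R']);t=np.array(c['t']);o=-R.T@t
    d=R.T@np.array([(u-c['cx'])/c['fx'],(v-c['cy'])/c['fy'],1])
    return o+d*(z-o[2])/d[2]
def proj(c,X):
    p=np.array(c['R'])@X+np.array(c['t']);return np.array([c['fx']*p[0]/p[2]+c['cx'],c['fy']*p[1]/p[2]+c['cy']])
E
python3 - <<'E'
from h import *
import pickle
a=cam('scene');b=cam('side');pickle.dump((a,b),open('c.pkl','wb'))
for n,c in(('scene',a),('side',b)):
    cv2.imwrite(f'pics/{n}.png',cv2.resize(c['image'][:,:,::-1],(784,588)))
    print(n,-np.array(c['R']).T@c['t'],c['fx'])
s=ctrl.get_state();print(s)
E
```

```text
scene [0.99461069 0.15006925 0.82309263] 418.9391075226058
side [0.02586705 0.55797278 0.56232529] 401.558819600849
{'time': 0.1, 'qpos': array([-1.47201371e+00,  2.87109698e-01,  1.57801587e+00, -8.68723709e-06,
        1.27858841e+00, -1.49970260e-01]), 'dq': array([-5.20089113e-05, -2.35710470e-03, -3.75708690e-03,  6.46700720e-04,
        1.93031503e-03,  5.78192297e-04]), 'joint_efforts': array([ 7.84279782e-04, -4.07298768e+01, -2.93699098e+01, -1.60715599e-04,
        3.37984158e-03,  1.01980768e-05]), 'eef_pos': array([ 0.16616795, -0.6536066 ,  0.22197173]), 'tcp_rot': array([ 9.92274503e-01,  1.24057190e-01,  2.29867020e-05, -1.06042397e-03]), 'contact_force': array([ 0.46849686, -0.20441961,  0.1173073 ]), 'wrist_torque': array([-0.02485152, -0.03878409, -0.00805383]), 'finger_force': 0.0, 'opening': 0.9975541490467181}
```

View pics/scene.png

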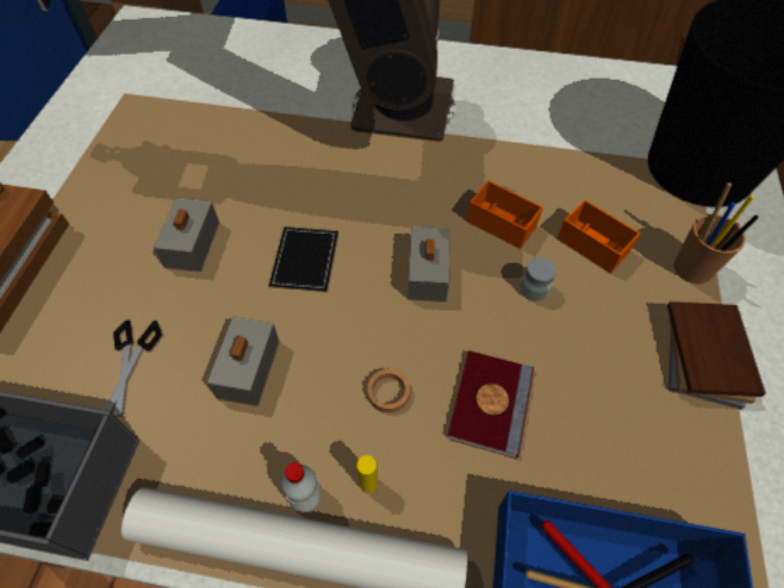

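View pics/side.png

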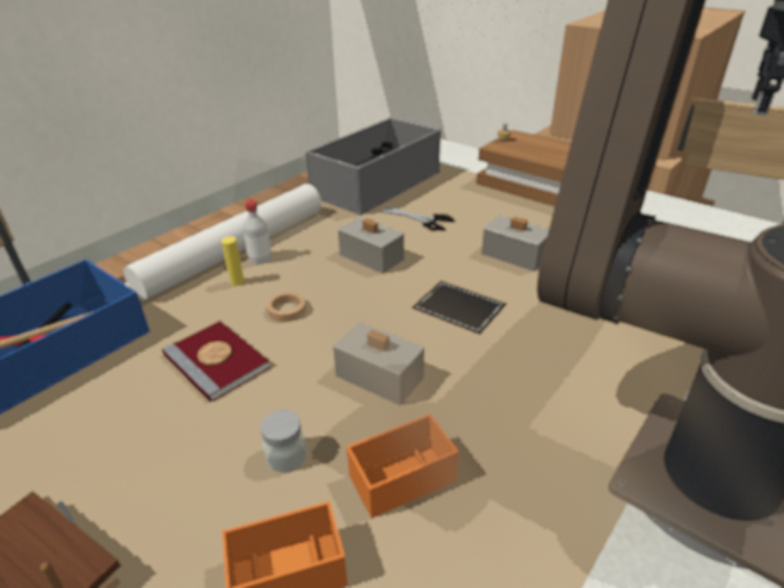

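Scene view (784 px wide): three grey closed boxes with wooden knobs at (187,234), (243,360) and (430,263). The orange ones at (505,212) and (599,235) are open look-alikes, to be left alone. The black mat is at (304,258), and the burgundy notebook with its cork pad is at (492,399). The dark red-brown books at (715,350) have no pad.

```bash
python3 - <<'E'
from h import *
import pickle
a,b=pickle.load(open('c.pkl','rb'))
def blob(c,mask,u,v,r):
    m=np.zeros_like(mask);m[max(v-r,0):v+r,max(u-r,0):u+r]=mask[max(v-r,0):v+r,max(u-r,0):u+r]
    n,l,s,ce=cv2.connectedComponentsWithStats(m)
    i=1+np.argmax(s[1:,4]);return (l==i).astype(np.uint8),ce[i],s[i,4]
k=5/7
def hsv(c):return cv2.cvtColor(c['image'],cv2.COLOR_RGB2HSV)
def ang(c,m,z):
    ys,xs=np.nonzero(m);P=np.array([ray(c,x,y,z)[:2] for x,y in zip(xs,ys)],np.float32)
    return P.mean(0),cv2.minAreaRect(P)
for c,pts in((a,dict(L=(187,234),F=(243,360),R=(430,263))),(b,dict(L=(516,240),F=(370,240),R=(379,360)))):
    H=hsv(c)
    for n,(u,v) in pts.items():
        u,v=int(u*k),int(v*k)
        g=((H[...,1]<60)&(H[...,2]>95)).astype(np.uint8)   # lit top
        m,ce,ar=blob(c,g,u,v,32)
        top=ang(c,m,.059)
        kn=((H[...,1]>110)&(H[...,0]<15)).astype(np.uint8)
        m2,ce2,ar2=blob(c,kn,u,v-6,18)
        print(n,'top',ar,np.round(top[0],3),np.round(np.array(top[1][1]),3),round(top[1][2]),np.round(top[1][0],3),'knob',ce2,ar2,ray(c,*ce2,.070)[:2].round(3))
H=hsv(a)
m,ce,ar=blob(a,(H[...,2]<60).astype(np.uint8),int(304*k),int(258*k),35);print('mat',ar,ang(a,m,.002))
m,ce,ar=blob(a,((H[...,2]>110)&(H[...,1]>50)).astype(np.uint8),int(492*k),int(399*k),16);print('pad',ar,ce,ang(a,m,.019))
H=hsv(b)
m,ce,ar=blob(b,(H[...,2]<60).astype(np.uint8),int(460*k),int(306*k),35);print('mat',ar,ang(b,m,.002))
m,ce,ar=blob(b,((H[...,2]>110)&(H[...,1]>50)).astype(np.uint8),int(214*k),int(352*k),16);print('pad',ar,ce,ang(b,m,.019))
u=np.hstack([cv2.resize(a['image'][130:300,90:340],None,fx=3,fy=3,interpolation=2)])
cv2.imwrite('pics/crop.png',u[:,:,::-1])
E
```

```text
L top 786 [ 0.441 -0.301] [0.109 0.062] 3 [ 0.437 -0.302] knob [128.90654206 156.37383178] 107 [ 0.437 -0.303]
F top 1285 [ 0.652 -0.13 ] [0.063 0.108] 90 [ 0.649 -0.131] knob [170.39849624 248.2406015 ] 133 [ 0.648 -0.131]
R top 836 [0.43  0.114] [0.109 0.061] 7 [0.424 0.113] knob [306.91208791 177.41758242] 91 [0.423 0.113]
L top 1201 [ 0.416 -0.256] [0.118 0.177] 16 [ 0.422 -0.261] knob [370.27272727 159.78181818] 55 [ 0.431 -0.3  ]
F top 1236 [ 0.65 -0.11] [0.122 0.321] 52 [ 0.661 -0.136] knob [264.07692308 161.42307692] 52 [ 0.643 -0.128]Traceback (most recent call last):
  File "<stdin>", line 21, in <module>
  File "<stdin>", line 7, in blob
    return _wrapfunc(a, 'argmax', axis=axis, out=out, **kwds)
    return bound(*args, **kwds)
ValueError: attempt to get argmax of an empty sequence
```

```bash
python3 - <<'E'
from h import *
import pickle
a,b=pickle.load(open('c.pkl','rb'))
k=5/7
def meas(c,lo,u,v,r,z,op):
    H=cv2.cvtColor(c['image'],cv2.COLOR_RGB2HSV);m=op(H).astype(np.uint8);u,v=int(u*k),int(v*k)
    q=np.zeros_like(m);q[v-r:v+r,u-r:u+r]=m[v-r:v+r,u-r:u+r]
    n,l,s,ce=cv2.connectedComponentsWithStats(q);i=1+np.argmax(s[1:,4])
    ys,xs=np.nonzero(l==i);P=np.array([ray(c,x,y,z)[:2] for x,y in zip(xs,ys)],np.float32)
    print(lo,s[i,4],P.mean(0),cv2.minAreaRect(P))
dark=lambda H:H[...,2]<60
cork=lambda H:(H[...,2]>110)&(H[...,1]>50)&(H[...,0]<30)
meas(a,'mat',304,258,35,.002,dark);meas(a,'pad',492,399,16,.019,cork)
meas(b,'mat',460,306,35,.002,dark);meas(b,'pad',214,352,16,.019,cork)
cv2.imwrite('pics/crop.png',cv2.resize(a['image'][120:340,100:390],None,fx=2.6,fy=2.6,interpolation=2)[:,:,::-1])
s=ctrl.get_state()
from scipy.spatial.transform import Rotation as R
print(R.from_quat(s['tcp_rot']).as_matrix().round(3))
E
```

```text
mat 1629 [ 0.4316157  -0.10127489] ((0.42965155839920044, -0.1015622690320015), (0.12845265865325928, 0.09797655791044235), 5.029003143310547)
pad 383 [0.63867897 0.23864391] ((0.6388004422187805, 0.23888452351093292), (0.04313042014837265, 0.04388616979122162), 10.283937454223633)
mat 350 [ 0.4184828  -0.12094671] ((0.42640483379364014, -0.11402027308940887), (0.10523591190576553, 0.04956622049212456), 2.924335241317749)
pad 354 [0.63532066 0.23910007] ((0.6350211501121521, 0.239298477768898), (0.05167840048670769, 0.05359819158911705), 38.046844482421875)
[[ 0.969  0.246 -0.   ]
 [ 0.246 -0.969  0.002]
 [ 0.    -0.002 -1.   ]]
```

View pics/crop.png

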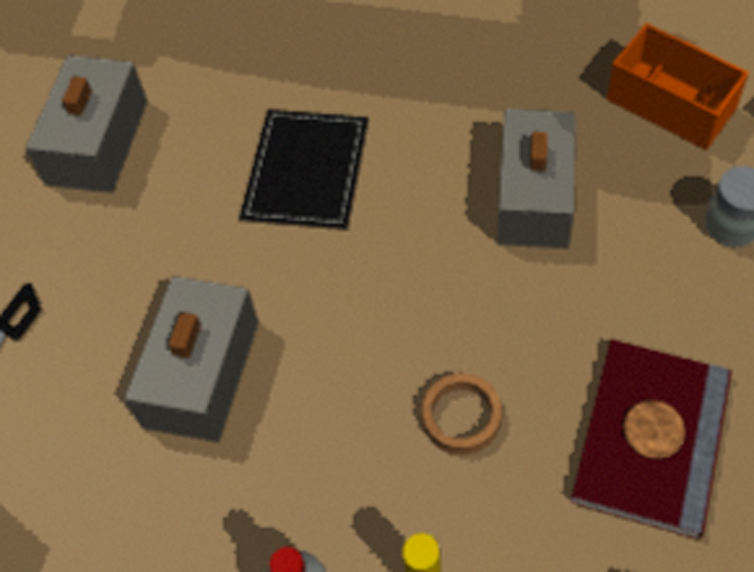

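The crop confirms the three closed grey boxes, each with a brown bar knob, at crop pixels (85,120), (190,355) and (538,175). The mat is at (305,168) and the cork pad on the burgundy notebook at (655,430). The sizes match (top 109x62 mm, mat 128x98 mm). I'll start with the left box.

>>> {"name": "drive_tool", "arguments": {"moves": [[[0,0,0.0975],[0,0,0],0.085],[[0,0,0.0975],[0,0,0],0.085],[[0,0,0],[0.036,-0.042,0],0.085],[[0,0,0],[0.036,-0.042,0],0.085],[[0,0,0],[0.036,-0.042,0],0.085]], "grip_force": 40}}

```text
time: 0.72
eef_pos: [0.268, -0.5209, 0.2225]
tcp_rot: [1.0, 0.027, -0.0, -0.001]
contact_force: [0.4, -0.3, 0.1]
opening: 0.992
finger_force: 0.0
```

>>> {"name": "drive_tool", "arguments": {"moves": [[[0,0,0],[0.036,-0.042,0],0.085],[[0,0,0],[0.036,-0.042,0],0.085],[[0,0,0],[0.036,-0.042,0],0.085],[[0,0,0],[0.036,-0.042,0],0.085],[[0,0,0],[0.036,-0.042,0],0.085]]}}

```text
time: 1.35
eef_pos: [0.4364, -0.3014, 0.2228]
tcp_rot: [1.0, 0.027, -0.0, -0.0]
contact_force: [-0.4, -0.1, 1.4]
opening: 0.996
finger_force: 0.0
```

```bash
cat >> h.py <<'E'
from scipy.spatial.transform import Rotation as Ro
def go(x,y,z,yaw=None):
    s=ctrl.get_state();M=Ro.from_quat(s['tcp_rot']).as_matrix();p=s['eef_pos']
    w=np.degrees(np.arctan2(M[1,0],M[0,0]))
    print('t %.2f'%s['time'],'pos',p.round(4),'yaw %.2f'%w,'tilt',M[2,:2].round(4),'F',s['contact_force'].round(2),'open %.3f'%s['opening'],'ff',s['finger_force'])
    a=np.radians(w if yaw is None else yaw);d=np.array([x,y,z])-p
    print('  turn z %.4f'%(np.radians(w)-a),'then shift',np.round([d[0]*np.cos(a)+d[1]*np.sin(a),d[0]*np.sin(a)-d[1]*np.cos(a),-d[2]],4))
def box(c,z=.059,yaw=True):
    H=cv2.cvtColor(c['image'],cv2.COLOR_RGB2HSV)
    kn=((H[...,1]>100)&(H[...,0]<14)&(H[...,2]>60)).astype(np.uint8)
    n,l,s,ce=cv2.connectedComponentsWithStats(kn)
    for i in range(1,n):
        if s[i,4]>150:
            ys,xs=np.nonzero(l==i);P=np.array([ray(c,x,y,z+.018)[:2] for x,y in zip(xs,ys)],np.float32)
            print('knob',s[i],ce[i].round(),P.mean(0).round(4),cv2.minAreaRect(P))
E
python3 - <<'E'
from h import *
go(.437,-.302,.04,3)
c=cam('wrist','w1.png');box(c)
E
```

```text
t 1.35 pos [ 0.4364 -0.3014  0.2228] yaw 3.07 tilt [-0.0002 -0.0003] F [-0.36 -0.06  1.4 ] open 0.996 ff 0.0
  turn z 0.0013 then shift [0.0006 0.0006 0.1828]
knob [  463     0    97   219 10153] [524. 124.] [ 0.516  -0.5338] ((0.5107036232948303, -0.5198511481285095), (0.21409989893436432, 0.09527650475502014), 20.133249282836914)
knob [276 180  14  31 347] [283. 195.] [ 0.4358 -0.305 ] ((0.4354819059371948, -0.3050074279308319), (0.03244597464799881, 0.013734285719692707), 2.9070961475372314)
```

View pics/w1.png

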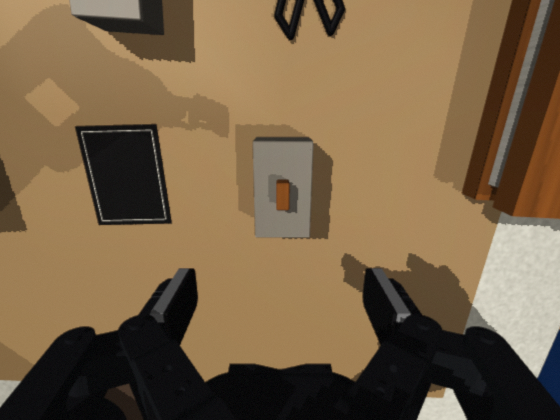

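The wrist view shows the left box at (283,188) with its knob at (283,195), centred between the jaws. Heft it.

>>> {"name": "drive_tool", "arguments": {"moves": [[[0,0,0],[0,0.002,0.055],0.085],[[0,0,0],[0,0,0.055],0.085],[[0,0,0],[0,0,0.045],0.085],[[0,0,0],[0,0,0.028],0.085],[[0,0,0],[0,0,0],0.085]]}}

```text
time: 2.02
eef_pos: [0.4338, -0.3034, 0.0373]
tcp_rot: [1.0, 0.027, -0.002, -0.003]
contact_force: [-0.6, -0.2, 0.4]
opening: 0.999
finger_force: 0.0
```

>>> {"name": "drive_tool", "arguments": {"moves": [[[0,0,0],[0,0,0],0.055],[[0,0,0],[0,0,0],0.055],[[0,0,0],[0,0,0],0.055],[[0,0,0],[0,0,0],0.055],[[0,0,0],[0,0,0],0.055]]}}

```text
time: 2.65
eef_pos: [0.437, -0.3063, 0.0425]
tcp_rot: [1.0, 0.027, 0.001, 0.001]
contact_force: [-2.0, 1.2, 5.5]
opening: 0.722
finger_force: 44.2
```

>>> {"name": "drive_tool", "arguments": {"moves": [[[0,0,0],[0,0,-0.015],0.055],[[0,0,0],[0,0,-0.015],0.055],[[0,0,0],[0,0,0],0.055],[[0,0,0],[0,0,0],0.055],[[0,0,0],[0,0,0],0.055]]}}

```text
time: 3.28
eef_pos: [0.4355, -0.3048, 0.0696]
tcp_rot: [1.0, 0.027, -0.0, -0.0]
contact_force: [0.5, -0.5, -1.1]
opening: 0.723
finger_force: 43.5
```

>>> {"name": "drive_tool", "arguments": {"moves": [[[0,0,0],[0,0,0],0.055],[[0,0,0],[0,0,0],0.055]]}}

```text
time: 3.52
eef_pos: [0.4357, -0.305, 0.0699]
tcp_rot: [1.0, 0.027, -0.0, -0.0]
contact_force: [-0.3, -0.2, -1.1]
opening: 0.727
finger_force: 43.5
```

>>> {"name": "drive_tool", "arguments": {"moves": [[[0,0,0],[0,0,0.015],0.055],[[0,0,0],[0,0,0.01],0.055],[[0,0,0],[0,0,0.004],0.055],[[0,0,0],[0,0,0.001],0.055],[[0,0,0],[0,0,0],0.055]]}}

```text
time: 4.15
eef_pos: [0.4353, -0.3048, 0.0424]
tcp_rot: [1.0, 0.027, -0.002, -0.001]
contact_force: [-7.7, 7.3, 19.7]
opening: 0.723
finger_force: 46.0
```

>>> {"name": "drive_tool", "arguments": {"moves": [[[0,0,0],[0,0,0],0.085],[[0,0,0],[0,0,0],0.085],[[0,0,0],[0,0,0],0.085],[[0,0,0],[0,0,-0.03],0.085],[[0,0,0],[0,0,-0.05],0.085]]}}

```text
time: 4.78
eef_pos: [0.4344, -0.3038, 0.1184]
tcp_rot: [1.0, 0.027, -0.002, -0.002]
contact_force: [1.4, -0.6, -0.3]
opening: 0.991
finger_force: 0.0
```

```bash
python3 - <<'E'
from h import *
go(.649,-.131,.19,0);box(cam('wrist'));c=cam('scene')
H=cv2.cvtColor(c['image'],cv2.COLOR_RGB2HSV)
E
```

```text
t 4.78 pos [ 0.4344 -0.3038  0.1184] yaw 3.07 tilt [-0.0041 -0.0047] F [ 1.4  -0.59 -0.31] open 0.991 ff 0.0
  turn z 0.0536 then shift [ 0.2146 -0.1728 -0.0716]
knob [ 526  120   34  112 1610] [548. 188.] [ 0.477  -0.4804] ((0.4803471267223358, -0.47524258494377136), (0.0774713084101677, 0.02158031240105629), 20.250675201416016)
knob [272 209  21  46 709] [282. 232.] [ 0.4361 -0.3058] ((0.43586409091949463, -0.3058030605316162), (0.03433402627706528, 0.013985129073262215), 2.650498628616333)
```

>>> {"name": "drive_tool", "arguments": {"moves": [[[0,0,0.0535],[0,0,-0.05],0.085],[[0,0,0],[0.035,-0.028,-0.022],0.085],[[0,0,0],[0.036,-0.03,0],0.085],[[0,0,0],[0.036,-0.03,0],0.085],[[0,0,0],[0.036,-0.03,0],0.085]]}}

```text
time: 5.5
eef_pos: [0.5796, -0.186, 0.1911]
tcp_rot: [1.0, 0.0, -0.001, -0.0]
contact_force: [0.6, -0.9, 0.1]
opening: 0.994
finger_force: 0.0
```

>>> {"name": "drive_tool", "arguments": {"moves": [[[0,0,0],[0.036,-0.028,0],0.085],[[0,0,0],[0.035,-0.026,0],0.085],[[0,0,0],[0,0,0],0.085]]}}

```text
time: 5.88
eef_pos: [0.651, -0.131, 0.1905]
tcp_rot: [1.0, 0.002, -0.001, -0.0]
contact_force: [-0.4, 0.0, 0.9]
opening: 0.995
finger_force: 0.0
```

```bash
python3 - <<'E'
from h import *
go(.649,-.131,.04,0);box(cam('wrist'))
E
```

```text
t 5.88 pos [ 0.651  -0.131   0.1905] yaw 0.21 tilt [-0.0014 -0.0009] F [-0.36  0.02  0.88] open 0.995 ff 0.0
  turn z 0.0037 then shift [-0.002  -0.      0.1505]
knob [274 188  15  35 394] [281. 205.] [ 0.649  -0.1327] ((0.6490682363510132, -0.1329335868358612), (0.013369143940508366, 0.03348194807767868), 89.92056274414062)
```

>>> {"name": "drive_tool", "arguments": {"moves": [[[0,0,0],[-0.002,0.001,0.05],0.085],[[0,0,0],[0,0,0.05],0.085],[[0,0,0],[0,0,0.035],0.085],[[0,0,0],[0,0,0.013],0.085],[[0,0,0],[0,0,0],0.085]]}}

```text
time: 6.55
eef_pos: [0.647, -0.1346, 0.0436]
tcp_rot: [1.0, -0.0, -0.001, -0.0]
contact_force: [0.4, -0.2, -0.2]
opening: 0.994
finger_force: 0.0
```

>>> {"name": "drive_tool", "arguments": {"moves": [[[0,0,0],[0,0,0],0.055],[[0,0,0],[0,0,0],0.055],[[0,0,0],[0,0,0],0.055],[[0,0,0],[0,0,0],0.055],[[0,0,0],[0,0,0],0.055]]}}

```text
time: 7.18
eef_pos: [0.6494, -0.1343, 0.047]
tcp_rot: [1.0, 0.0, 0.002, 0.0]
contact_force: [-0.3, 1.6, 5.8]
opening: 0.644
finger_force: 3.2
```

>>> {"name": "drive_tool", "arguments": {"moves": [[[0,0,0],[0,0,-0.015],0.055],[[0,0,0],[0,0,-0.015],0.055],[[0,0,0],[0,0,0],0.055],[[0,0,0],[0,0,0],0.055],[[0,0,0],[0,0,0],0.055]]}}

```text
time: 7.8
eef_pos: [0.6472, -0.134, 0.0734]
tcp_rot: [1.0, 0.0, -0.001, -0.0]
contact_force: [0.2, 0.0, 0.2]
opening: 0.647
finger_force: 0.0
```

>>> {"name": "drive_tool", "arguments": {"moves": [[[0,0,0],[0,0,0],0.055],[[0,0,0],[0,0,0],0.055]]}}

```text
time: 8.05
eef_pos: [0.6476, -0.1341, 0.0738]
tcp_rot: [1.0, 0.0, -0.0, -0.0]
contact_force: [-0.1, -0.6, 0.2]
opening: 0.646
finger_force: 0.0
```

```bash
python3 - <<'E'
from h import *
go(.649,-.131,.04,0);c=cam('wrist','w2.png');box(c);d=cam('side','s2.png')
u=np.hstack([c['image'][:, :400],cv2.resize(d['image'][130:340,200:400],(400,420))])
cv2.imwrite('pics/u2.png',u[:,:,::-1])
E
```

```text
t 8.05 pos [ 0.6476 -0.1341  0.0738] yaw 0.02 tilt [-0.0006 -0.0002] F [-0.09 -0.56  0.23] open 0.646 ff 0.0
  turn z 0.0003 then shift [ 0.0014 -0.0031  0.0338]
knob [ 264  231   25   59 1152] [276. 260.] [ 0.6509 -0.1328] ((0.6505112051963806, -0.1327073723077774), (0.03631675988435745, 0.013566979207098484), 0.6048041582107544)
```

View pics/u2.png

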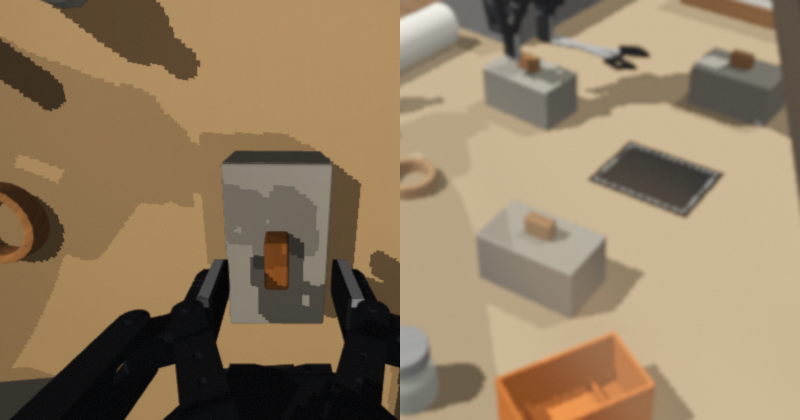

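```bash
python3 - <<'E'
from h import *
c=cam('wrist','w3.png');s=ctrl.get_state();R=np.array(c['R']);t=np.array(c['t']);p=s['eef_pos']
print(c['fx'],'cam',-R.T@t,'fwd',R[2].round(3),'tcp',p)
for dz in(.013,0,-.017,-.03):
  print(dz,[proj(c,p+[dx,sy*.0275,dz]).round() for sy in(1,-1) for dx in (-.011,.011)])
cv2.imwrite('pics/w3c.png',cv2.resize(c['image'][200:400,160:400],None,fx=3.3,fy=3,interpolation=2)[:,:,::-1])
E
```

```text
293.7351058483143 cam [ 0.7299217  -0.13497803  0.22327167] fwd [-0.322  0.    -0.947] tcp [ 0.64778437 -0.13411303  0.07411291]
0.013 [array([227., 293.]), array([225., 256.]), array([329., 293.]), array([331., 256.])]
0 [array([231., 280.]), array([229., 245.]), array([326., 280.]), array([328., 245.])]
-0.017 [array([235., 265.]), array([234., 233.]), array([322., 265.]), array([323., 233.])]
-0.03 [array([238., 256.]), array([237., 225.]), array([319., 256.]), array([321., 226.])]
```

View pics/w3c.png

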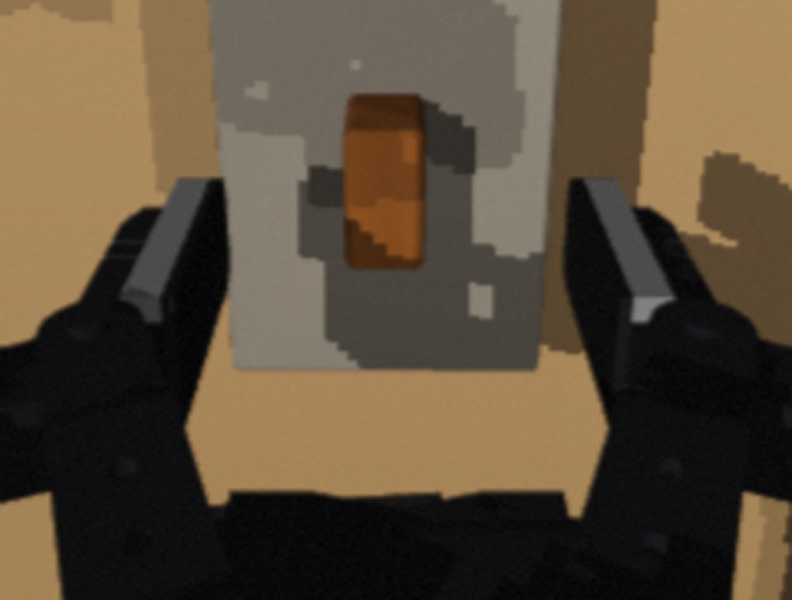

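The crop shows the closed F box under the fingers: it was not lifted, because the fingers slid up past the lid edge. The grip was too high, so I'll grip lower, with the TCP at 0.030 and the palm still clear of the knob.

>>> {"name": "drive_tool", "arguments": {"moves": [[[0,0,0],[0.001,-0.001,0],0.085],[[0,0,0],[0,0,0],0.085],[[0,0,0],[0,0,0],0.085],[[0,0,0],[0,0,0.03],0.085],[[0,0,0],[0,0,0.013],0.085]]}}

```text
time: 8.82
eef_pos: [0.6476, -0.1327, 0.0294]
tcp_rot: [1.0, 0.0, -0.001, -0.001]
contact_force: [-0.5, 0.2, 0.8]
opening: 0.993
finger_force: 0.0
```

>>> {"name": "drive_tool", "arguments": {"moves": [[[0,0,0],[0,0,0],0.05],[[0,0,0],[0,0,0],0.05],[[0,0,0],[0,0,0],0.05],[[0,0,0],[0,0,0],0.05],[[0,0,0],[0,0,0],0.05]]}}

```text
time: 9.45
eef_pos: [0.6488, -0.1331, 0.0313]
tcp_rot: [1.0, 0.0, 0.0, 0.0]
contact_force: [0.3, -0.0, -2.2]
opening: 0.733
finger_force: 47.2
```

Gripped at full width this time. Lift.

>>> {"name": "drive_tool", "arguments": {"moves": [[[0,0,0],[0,0,-0.015],0.05],[[0,0,0],[0,0,-0.015],0.05],[[0,0,0],[0,0,0],0.05],[[0,0,0],[0,0,0],0.05],[[0,0,0],[0,0,0],0.05]]}}

```text
time: 10.07
eef_pos: [0.6483, -0.1329, 0.0606]
tcp_rot: [1.0, 0.0, -0.001, -0.0]
contact_force: [0.5, -0.2, -2.2]
opening: 0.734
finger_force: 47.3
```

```bash
python3 - <<'E'
from h import *
go(.649,-.131,.04,0)
F=[]
for i in range(3):
    c=cam('wrist');F.append(ctrl.get_state()['contact_force'][2])
print(F);box(c);box(c,.090)
E
```

```text
t 10.07 pos [ 0.6483 -0.1329  0.0606] yaw 0.02 tilt [-0.0011 -0.0004] F [ 0.49 -0.16 -2.2 ] open 0.734 ff 47.2991207242012
  turn z 0.0003 then shift [ 0.0007 -0.0019  0.0206]
[np.float64(-2.573449647428157), np.float64(-1.7604864858771951), np.float64(-1.573719565160732)]
knob [ 263  268   34   56 1325] [280. 294.] [ 0.639  -0.1339] ((0.6374081373214722, -0.1335727572441101), (0.034357599914073944, 0.017727548256516457), 1.1091158390045166)
knob [266 332  30  15 264] [280. 340.] [ 0.6086 -0.1341] ((0.6092838048934937, -0.13430841267108917), (0.016303060576319695, 0.009728720411658287), 89.22073364257812)
knob [ 263  268   34   56 1325] [280. 294.] [ 0.6604 -0.1339] ((0.6591973900794983, -0.13364620506763458), (0.026330024003982544, 0.013585569337010384), 1.1089502573013306)
knob [266 332  30  15 264] [280. 340.] [ 0.6372 -0.1341] ((0.6376442909240723, -0.13420997560024261), (0.012493891641497612, 0.00745563767850399), 89.22078704833984)
```

F reads about -2 N, so it is light. Set it down and heft R.

>>> {"name": "drive_tool", "arguments": {"moves": [[[0,0,0],[0,0,0.015],0.05],[[0,0,0],[0,0,0.009],0.05],[[0,0,0],[0,0,0.004],0.05],[[0,0,0],[0,0,0.001],0.05],[[0,0,0],[0,0,0],0.05]]}}

```text
time: 10.85
eef_pos: [0.6491, -0.1332, 0.0324]
tcp_rot: [1.0, 0.0, 0.0, 0.0]
contact_force: [-0.2, -0.5, -1.3]
opening: 0.734
finger_force: 47.3
```

>>> {"name": "drive_tool", "arguments": {"moves": [[[0,0,0],[0,0,0],0.085],[[0,0,0],[0,0,0],0.085],[[0,0,0],[0,0,0],0.085],[[0,0,0],[0,0,-0.03],0.085],[[0,0,0],[0,0,-0.06],0.085]]}}

```text
time: 11.48
eef_pos: [0.6464, -0.1323, 0.1195]
tcp_rot: [1.0, 0.0, -0.004, -0.001]
contact_force: [1.5, 0.3, -0.7]
opening: 0.998
finger_force: 0.0
```

>>> {"name": "drive_tool", "arguments": {"moves": [[[0,0,-0.061],[0,0,-0.06],0.085],[[0,0,-0.061],[0,0,0],0.085],[[0,0,0],[0,0,0],0.085]]}}

```text
time: 11.85
eef_pos: [0.6491, -0.1332, 0.1834]
tcp_rot: [0.998, 0.061, 0.001, 0.0]
contact_force: [0.3, 0.5, -0.3]
opening: 0.995
finger_force: 0.0
```

```bash
python3 - <<'E'
from h import *
go(.424,.112,.18,7);box(cam('wrist'))
E
```

```text
t 11.85 pos [ 0.6491 -0.1332  0.1834] yaw 6.97 tilt [0.0016 0.0008] F [ 0.29  0.54 -0.32] open 0.995 ff 0.0
  turn z -0.0005 then shift [-0.1935 -0.2708  0.0034]
knob [271 187  18  37 430] [280. 205.] [ 0.6498 -0.1339] ((0.64969402551651, -0.13386310636997223), (0.01399110909551382, 0.03362683206796646), 89.76094818115234)
knob [540 329  20  50 398] [553. 357.] [ 0.512  -0.4547] ((0.5133100748062134, -0.4503907561302185), (0.07018548995256424, 0.02028047852218151), 23.960628509521484)
knob [  0 368  23  38 463] [  7. 384.] [0.3983 0.15  ] ((0.3901413381099701, 0.14752167463302612), (0.02394840307533741, 0.05898859351873398), 80.08843231201172)
```

>>> {"name": "drive_tool", "arguments": {"moves": [[[0,0,0],[-0.0277,-0.0387,0],0.085],[[0,0,0],[-0.0277,-0.0387,0],0.085],[[0,0,0],[-0.0277,-0.0387,0],0.085],[[0,0,0],[-0.0277,-0.0387,0],0.085],[[0,0,0],[-0.0277,-0.0387,0],0.085]]}}

```text
time: 12.52
eef_pos: [0.4856, 0.0431, 0.1805]
tcp_rot: [0.998, 0.06, -0.002, -0.0]
contact_force: [0.5, 0.7, 0.1]
opening: 0.997
finger_force: 0.0
```

>>> {"name": "drive_tool", "arguments": {"moves": [[[0,0,0],[-0.0277,-0.0387,0],0.085],[[0,0,0],[-0.0273,-0.0386,0],0.085],[[0,0,0],[0,0,0],0.085]]}}

```text
time: 12.9
eef_pos: [0.421, 0.1137, 0.1805]
tcp_rot: [0.998, 0.062, -0.002, -0.0]
contact_force: [0.5, -0.4, 0.9]
opening: 1.001
finger_force: 0.0
```

```bash
python3 - <<'E'
from h import *
go(.424,.112,.03,7);box(cam('wrist'))
E
```

```text
t 12.90 pos [0.421  0.1137 0.1805] yaw 7.17 tilt [-0.0034 -0.0006] F [ 0.49 -0.43  0.91] open 1.001 ff 0.0
  turn z 0.0029 then shift [0.0028 0.002  0.1505]
knob [274 186  16  36 462] [281. 204.] [0.4237 0.112 ] ((0.42362821102142334, 0.1118306815624237), (0.03311028331518173, 0.013569158501923084), 6.872392654418945)
knob [   0  200   99  115 7032] [ 38. 258.] [0.3389 0.3372] ((0.3351399898529053, 0.34495779871940613), (0.09244447946548462, 0.099664106965065), 56.8514404296875)
knob [ 105  235  123  105 5103] [165. 280.] [0.3296 0.216 ] ((0.3210146129131317, 0.21238021552562714), (0.10239128023386002, 0.08923044800758362), 65.648193359375)
```

```bash
python3 - <<'E'
from h import *
import pickle
a,b=pickle.load(open('c.pkl','rb'));k=5/7
for u,v in((468,205),(519,228),(519,244),(468,216)):print((u,v),[ray(a,u*k,v*k,z)[:2].round(3) for z in(.05,0)])
E
```

```text
(468, 205) [array([0.301, 0.165]), array([0.257, 0.166])]
(519, 228) [array([0.337, 0.255]), array([0.295, 0.262])]
(519, 244) [array([0.372, 0.257]), array([0.331, 0.264])]
(468, 216) [array([0.326, 0.167]), array([0.283, 0.169])]
```

>>> {"name": "drive_tool", "arguments": {"moves": [[[0,0,0],[0.002,0.0015,0.045],0.085],[[0,0,0],[0,0,0.03],0.085]]}}

```text
time: 13.2
eef_pos: [0.4259, 0.1099, 0.1053]
tcp_rot: [0.998, 0.06, -0.001, 0.0]
contact_force: [-0.0, -0.3, 0.7]
opening: 0.992
finger_force: 0.0
```

>>> {"name": "drive_tool", "arguments": {"moves": [[[0,0,0],[-0.001,-0.001,0.035],0.085],[[0,0,0],[0,0,0.03],0.085],[[0,0,0],[0,0,0.009],0.085],[[0,0,0],[0,0,0],0.085]]}}

```text
time: 13.7
eef_pos: [0.4249, 0.1111, 0.0328]
tcp_rot: [0.998, 0.061, -0.001, 0.0]
contact_force: [0.7, -0.6, -0.7]
opening: 0.999
finger_force: 0.0
```

>>> {"name": "drive_tool", "arguments": {"moves": [[[0,0,0],[0,0,0],0.05],[[0,0,0],[0,0,0],0.05],[[0,0,0],[0,0,0],0.05],[[0,0,0],[0,0,0],0.05],[[0,0,0],[0,0,0],0.05]]}}

```text
time: 14.32
eef_pos: [0.4264, 0.1117, 0.0349]
tcp_rot: [0.998, 0.061, 0.002, 0.0]
contact_force: [-0.1, -0.3, 5.8]
opening: 0.737
finger_force: 45.4
```

>>> {"name": "drive_tool", "arguments": {"moves": [[[0,0,0],[0,0,-0.015],0.05],[[0,0,0],[0,0,-0.015],0.05],[[0,0,0],[0,0,0],0.05],[[0,0,0],[0,0,0],0.05],[[0,0,0],[0,0,0],0.05]]}}

```text
time: 14.95
eef_pos: [0.4242, 0.1117, 0.0627]
tcp_rot: [0.998, 0.061, -0.001, -0.0]
contact_force: [0.5, 0.2, -2.2]
opening: 0.735
finger_force: 44.7
```

>>> {"name": "drive_tool", "arguments": {"moves": [[[0,0,0],[0,0,0],0.05],[[0,0,0],[0,0,0],0.05]]}}

```text
time: 15.2
eef_pos: [0.4246, 0.1117, 0.0629]
tcp_rot: [0.998, 0.061, -0.0, -0.0]
contact_force: [0.1, 1.1, -1.7]
opening: 0.735
finger_force: 44.7
```

R is light too (about -1.9 N). The L reading came from a grip that was too high, so re-heft L with a low grip.

>>> {"name": "drive_tool", "arguments": {"moves": [[[0,0,0],[0,0,0.015],0.05],[[0,0,0],[0,0,0.009],0.05],[[0,0,0],[0,0,0.004],0.05],[[0,0,0],[0,0,0.001],0.05],[[0,0,0],[0,0,0],0.05]]}}

```text
time: 15.82
eef_pos: [0.4239, 0.1116, 0.0349]
tcp_rot: [0.998, 0.061, -0.002, 0.0]
contact_force: [-6.1, -0.8, 8.9]
opening: 0.737
finger_force: 45.8
```

>>> {"name": "drive_tool", "arguments": {"moves": [[[0,0,0],[0,0,0],0.085],[[0,0,0],[0,0,0],0.085],[[0,0,0],[0,0,0],0.085],[[0,0,0],[0,0,-0.03],0.085],[[0,0,0],[0,0,-0.055],0.085]]}}

```text
time: 16.45
eef_pos: [0.4227, 0.1116, 0.1178]
tcp_rot: [0.998, 0.061, -0.003, -0.0]
contact_force: [0.4, 0.3, 0.3]
opening: 0.994
finger_force: 0.0
```

>>> {"name": "drive_tool", "arguments": {"moves": [[[0,0,0.07],[0,0,-0.06],0.085],[[0,0,0],[0,0.055,0],0.085],[[0,0,0],[0,0.055,0],0.085],[[0,0,0],[0,0.055,0],0.085],[[0,0,0],[0,0.055,0],0.085]]}}

```text
time: 17.08
eef_pos: [0.4362, -0.1098, 0.1794]
tcp_rot: [1.0, 0.026, 0.0, 0.0]
contact_force: [0.8, 0.5, -0.4]
opening: 0.994
finger_force: 0.0
```

>>> {"name": "drive_tool", "arguments": {"moves": [[[0,0,0],[0,0.055,0],0.085],[[0,0,0],[0,0.055,0],0.085],[[0,0,0],[0,0.045,0],0.085],[[0,0,0],[0,0.035,0],0.085],[[0,0,0],[0,0,0],0.085]]}}

```text
time: 17.7
eef_pos: [0.446, -0.2999, 0.179]
tcp_rot: [1.0, 0.025, -0.0, 0.0]
contact_force: [0.6, 1.3, 0.4]
opening: 0.995
finger_force: 0.0
```

```bash
python3 - <<'E'
from h import *
go(.436,-.305,.03,3);box(cam('wrist'))
E
```

```text
t 17.70 pos [ 0.446  -0.2999  0.179 ] yaw 2.81 tilt [-0.0001  0.    ] F [0.64 1.27 0.42] open 0.995 ff 0.0
  turn z -0.0032 then shift [-0.0102  0.0046  0.149 ]
knob [ 484    7   76  235 6857] [531. 140.] [ 0.5123 -0.5082] ((0.5073748826980591, -0.49937427043914795), (0.19606170058250427, 0.0646563395857811), 19.87611961364746)
knob [278 201  15  35 425] [285. 218.] [ 0.4357 -0.3058] ((0.43573424220085144, -0.3059570789337158), (0.033006228506565094, 0.01298430934548378), 2.9033424854278564)
```

>>> {"name": "drive_tool", "arguments": {"moves": [[[0,0,0],[-0.01,0.005,0.05],0.085],[[0,0,0],[0,0,0.05],0.085],[[0,0,0],[0,0,0.035],0.085],[[0,0,0],[0,0,0.013],0.085],[[0,0,0],[0,0,0],0.085]]}}

```text
time: 18.38
eef_pos: [0.4365, -0.3024, 0.031]
tcp_rot: [1.0, 0.027, -0.0, -0.0]
contact_force: [0.1, -1.1, -0.3]
opening: 0.992
finger_force: 0.0
```

>>> {"name": "drive_tool", "arguments": {"moves": [[[0,0,0],[0,0,0],0.05],[[0,0,0],[0,0,0],0.05],[[0,0,0],[0,0,0],0.05],[[0,0,0],[0,0,0],0.05],[[0,0,0],[0,0,0],0.05]]}}

```text
time: 19.0
eef_pos: [0.4379, -0.3045, 0.0336]
tcp_rot: [1.0, 0.026, 0.001, 0.001]
contact_force: [0.5, 1.7, 6.3]
opening: 0.734
finger_force: 46.5
```

>>> {"name": "drive_tool", "arguments": {"moves": [[[0,0,0],[0,0,-0.015],0.05],[[0,0,0],[0,0,-0.01],0.05],[[0,0,0],[0,0,0],0.05],[[0,0,0],[0,0,0],0.05],[[0,0,0],[0,0,0],0.05]]}}

```text
time: 19.62
eef_pos: [0.436, -0.3028, 0.0555]
tcp_rot: [1.0, 0.026, -0.001, -0.001]
contact_force: [-0.3, -0.5, -4.4]
opening: 0.736
finger_force: 46.0
```

>>> {"name": "drive_tool", "arguments": {"moves": [[[0,0,0],[0,0,0],0.05],[[0,0,0],[0,0,0],0.05]]}}

```text
time: 19.88
eef_pos: [0.4364, -0.3032, 0.056]
tcp_rot: [1.0, 0.026, -0.0, -0.0]
contact_force: [0.3, -0.3, -5.9]
opening: 0.735
finger_force: 46.0
```

L reads about -5 N, so it is the heavy one. Set it down, then grip the lid's knob.

>>> {"name": "drive_tool", "arguments": {"moves": [[[0,0,0],[0,0,0.012],0.05],[[0,0,0],[0,0,0.007],0.05],[[0,0,0],[0,0,0.004],0.05],[[0,0,0],[0,0,0.001],0.05],[[0,0,0],[0,0,0],0.05]]}}

```text
time: 20.5
eef_pos: [0.4361, -0.3029, 0.0337]
tcp_rot: [1.0, 0.026, -0.001, -0.001]
contact_force: [-4.7, 4.5, 7.3]
opening: 0.737
finger_force: 47.5
```

>>> {"name": "drive_tool", "arguments": {"moves": [[[0,0,0],[0,0,0],0.085],[[0,0,0],[0,0,0],0.085],[[0,0,0],[0,0,0],0.085],[[0,0,0],[0,0,-0.03],0.085],[[0,0,0],[0,0,-0.04],0.085]]}}

```text
time: 21.12
eef_pos: [0.4358, -0.3026, 0.1017]
tcp_rot: [1.0, 0.026, -0.001, -0.001]
contact_force: [0.6, -0.7, -0.6]
opening: 0.995
finger_force: 0.0
```

>>> {"name": "drive_tool", "arguments": {"moves": [[[0,0,0],[0,0,0],0.04],[[0,0,0],[0,0,0],0.04],[[0,0,0],[0,0,0],0.04]]}}

```text
time: 21.5
eef_pos: [0.4357, -0.3025, 0.1006]
tcp_rot: [1.0, 0.026, -0.001, -0.001]
contact_force: [-0.5, 0.3, -0.0]
opening: 0.471
finger_force: 0.0
```

```bash
python3 - <<'E'
from h import *
go(.4365,-.305,.082,3);box(cam('wrist'))
E
```

```text
t 21.50 pos [ 0.4357 -0.3025  0.1006] yaw 3.00 tilt [-0.002  -0.0023] F [-0.48  0.25 -0.03] open 0.471 ff 0.0
  turn z -0.0001 then shift [0.0007 0.0026 0.0186]
knob [540 181  20  56 475] [553. 212.] [ 0.4673 -0.4711] ((0.4675358235836029, -0.4689030051231384), (0.0378383994102478, 0.011438967660069466), 20.109825134277344)
knob [270 220  22  51 883] [281. 245.] [ 0.4354 -0.3041] ((0.4351036548614502, -0.30376163125038147), (0.03573276475071907, 0.013476082123816013), 3.773751974105835)
```

>>> {"name": "drive_tool", "arguments": {"moves": [[[0,0,0],[0,0.001,0.012],0.04],[[0,0,0],[0,0,0.008],0.04],[[0,0,0],[0,0,0],0.005],[[0,0,0],[0,0,0],0.005],[[0,0,0],[0,0,0],0.005]], "grip_force": 30}}

```text
time: 22.18
eef_pos: [0.4368, -0.3045, 0.0826]
tcp_rot: [1.0, 0.026, 0.0, 0.0]
contact_force: [-0.3, 0.2, -0.4]
opening: 0.06
finger_force: 0.0
```

>>> {"name": "drive_tool", "arguments": {"moves": [[[0,0,0],[0,0,0],0.005],[[0,0,0],[0,0,0],0.005],[[0,0,0],[0,0,0],0.005]]}}

```text
time: 22.55
eef_pos: [0.4366, -0.3043, 0.0824]
tcp_rot: [1.0, 0.026, 0.0, 0.0]
contact_force: [0.2, -0.1, 0.7]
opening: 0.055
finger_force: 0.0
```

The fingers shut without meeting the knob. Look before going lower.

```bash
python3 - <<'E'
from h import *
c=cam('wrist');d=cam('side');s=ctrl.get_state();p=s['eef_pos']
print([proj(c,p+[0,0,dz]).round() for dz in(.01,0,-.017,-.03)]);box(c)
u,v=proj(d,p).astype(int);print(u,v,[proj(d,p+[0,0,dz]).round() for dz in(0,-.017)])
u=np.hstack([cv2.resize(c['image'][170:320,210:350],(392,420)),cv2.resize(d['image'][v-40:v+30,u-33:u+33],(396,420))])
cv2.imwrite('pics/u3.png',u[:,:,::-1])
E
```

```text
[array([278., 272.]), array([278., 263.]), array([278., 250.]), array([279., 241.])]
knob [266 232  24  25 482] [277. 244.] [ 0.4455 -0.3031] ((0.4456929862499237, -0.3032865822315216), (0.015242112800478935, 0.013439403846859932), 3.087397575378418)
369 154 [array([370., 154.]), array([369., 160.])]
```

View pics/u3.png

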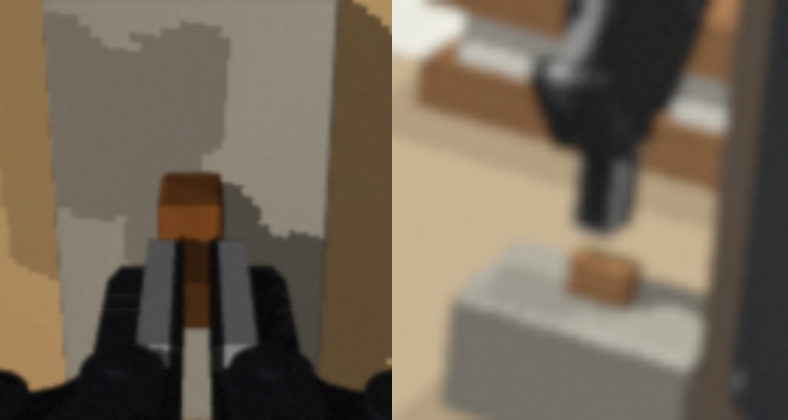

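The side crop shows the fingertips a few mm above the knob, so the tips are roughly at the reported TCP height, not 17 mm below it. Go 18 mm lower.

>>> {"name": "drive_tool", "arguments": {"moves": [[[0,0,0],[0,0,0],0.04],[[0,0,0],[0,0,0],0.04],[[0,0,0],[0,0,0.009],0.04],[[0,0,0],[0,0,0.009],0.04],[[0,0,0],[0,0,0],0.005]]}}

```text
time: 23.28
eef_pos: [0.4357, -0.3034, 0.0627]
tcp_rot: [1.0, 0.026, -0.001, -0.001]
contact_force: [0.4, -0.4, -0.1]
opening: 0.271
finger_force: 0.0
```

>>> {"name": "drive_tool", "arguments": {"moves": [[[0,0,0],[0,0,0],0.005],[[0,0,0],[0,0,0],0.005],[[0,0,0],[0,0,0],0.005],[[0,0,0],[0,0,0],0.005]]}}

```text
time: 23.78
eef_pos: [0.4366, -0.3043, 0.0644]
tcp_rot: [1.0, 0.026, 0.0, 0.0]
contact_force: [0.5, -0.4, -0.8]
opening: 0.151
finger_force: 32.2
```

>>> {"name": "drive_tool", "arguments": {"moves": [[[0,0,0],[0,0,-0.012],0.005],[[0,0,0],[0,0,-0.018],0.005],[[0,0,0],[0,0,-0.04],0.005],[[0,0,0],[0.001,-0.04,0],0.005],[[0,0,0],[0.001,-0.05,0],0.005]]}}

```text
time: 24.4
eef_pos: [0.4348, -0.2147, 0.137]
tcp_rot: [1.0, 0.025, 0.002, 0.001]
contact_force: [0.8, 1.1, -0.7]
opening: 0.15
finger_force: 32.2
```

>>> {"name": "drive_tool", "arguments": {"moves": [[[0,0,0],[0.001,-0.05,0],0.005],[[0,0,0],[0.001,-0.04,0],0.005],[[0,0,0],[0,-0.0225,0.02],0.005],[[0,0,0],[0,0,0.04],0.005],[[0,0,0],[0,0,0.03],0.005]]}}

```text
time: 25.02
eef_pos: [0.4306, -0.1016, 0.0447]
tcp_rot: [1.0, 0.027, 0.001, 0.001]
contact_force: [0.0, -0.5, -0.4]
opening: 0.149
finger_force: 32.2
```

```bash
python3 - <<'E'
from h import *
go(.430,-.1015,.0175);c=cam('wrist','w4.png');d=cam('scene')
u,v=proj(d,np.array([.43,-.1,.03])).astype(int)
l=proj(d,np.array([.436,-.304,.03])).astype(int);print(u,v,l)
cv2.imwrite('pics/u4.png',cv2.resize(d['image'][v-60:v+50,l[0]-60:u+60],None,fx=2.9,fy=2.9,interpolation=2)[:,:,::-1])
E
```

```text
t 25.02 pos [ 0.4306 -0.1016  0.0447] yaw 3.06 tilt [0.002  0.0012] F [ 0.04 -0.53 -0.41] open 0.149 ff 32.164599895477295
  turn z 0.0000 then shift [-0.0005 -0.0002  0.0272]
216 177 [133 166]
```

View pics/u4.png

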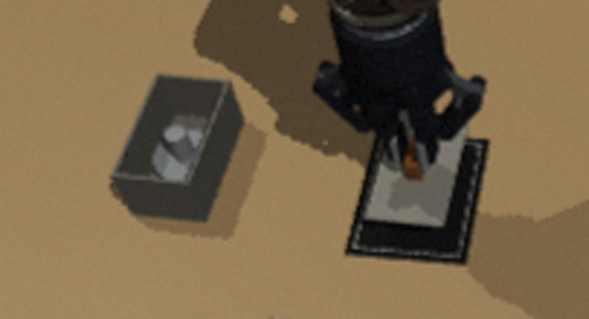

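The open box shows the tin and its stem at (178,140), and the lid hangs over the mat at (412,180). Lower and release.

>>> {"name": "drive_tool", "arguments": {"moves": [[[0,0,0],[0,0,0.015],0.005],[[0,0,0],[0,0,0.008],0.005],[[0,0,0],[0,0,0.004],0.005],[[0,0,0],[0,0,0],0.005],[[0,0,0],[0,0,0],0.005]]}}

```text
time: 25.75
eef_pos: [0.4303, -0.102, 0.0176]
tcp_rot: [1.0, 0.026, 0.0, 0.0]
contact_force: [-0.2, -0.7, 0.5]
opening: 0.146
finger_force: 32.2
```

>>> {"name": "drive_tool", "arguments": {"moves": [[[0,0,0],[0,0,0],0.04],[[0,0,0],[0,0,0],0.04],[[0,0,0],[0,0,0],0.04],[[0,0,0],[0,0,-0.06],0.04],[[0,0,0],[0,0,-0.06],0.04]]}}

```text
time: 26.38
eef_pos: [0.4291, -0.1015, 0.1377]
tcp_rot: [1.0, 0.026, -0.001, -0.001]
contact_force: [1.2, -0.8, 0.0]
opening: 0.467
finger_force: 0.0
```

>>> {"name": "drive_tool", "arguments": {"moves": [[[0,0,0],[0,0.055,0],0.04],[[0,0,0],[0,0.055,0],0.04],[[0,0,0],[0,0.055,0],0.04],[[0,0,0],[0.001,0.035,0],0.04],[[0,0,0],[0,0,0],0.04]]}}

```text
time: 27.0
eef_pos: [0.4413, -0.3038, 0.1373]
tcp_rot: [1.0, 0.025, 0.0, 0.0]
contact_force: [-0.2, 1.2, -0.1]
opening: 0.468
finger_force: 0.0
```

```bash
python3 - <<'E'
from h import *
go(.4357,-.304,.04,3);c=cam('wrist','w5.png')
p=np.array([.4357,-.304,.046]);print(proj(c,p))
u,v=proj(c,p).astype(int)
cv2.imwrite('pics/u5.png',cv2.resize(c['image'][v-90:v+90,u-120:u+120],None,fx=3,fy=3,interpolation=2)[:,:,::-1])
E
```

```text
t 27.00 pos [ 0.4413 -0.3038  0.1373] yaw 2.82 tilt [0.0003 0.0004] F [-0.17  1.21 -0.14] open 0.468 ff 0.0
  turn z -0.0032 then shift [-0.0056 -0.0001  0.0973]
[278.86961874 217.27678033]
```

View pics/u5.png

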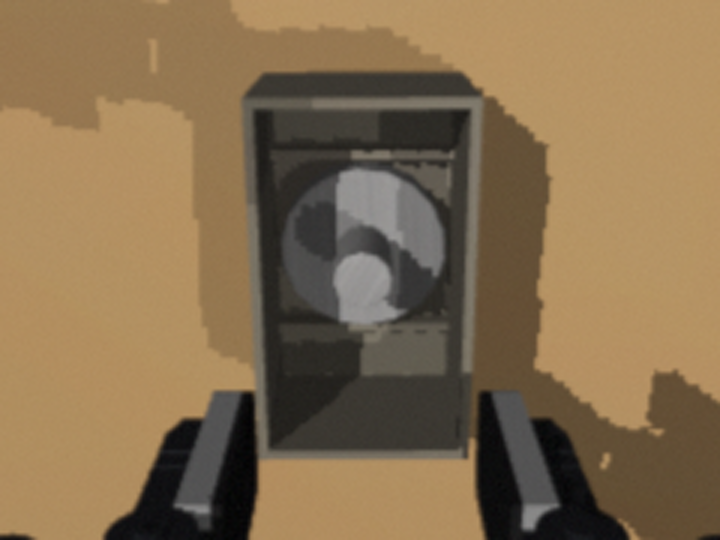

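The crop shows the tin upright, with its stem top at full-image (279,220), about (0.434,-0.304). I'll turn the tool 90° so the fingers straddle the stem along the box's long axis.

>>> {"name": "drive_tool", "arguments": {"moves": [[[0,0,0],[-0.007,0,0],0.034],[[0,0,-0.1745],[0,0,0],0.034],[[0,0,-0.1745],[0,0,0],0.034],[[0,0,-0.1745],[0,0,0],0.034],[[0,0,-0.1745],[0,0,0],0.034]]}}

```text
time: 27.68
eef_pos: [0.434, -0.3002, 0.1371]
tcp_rot: [0.929, 0.37, -0.0, -0.0]
contact_force: [-0.8, -0.4, -0.7]
opening: 0.401
finger_force: 0.0
```

>>> {"name": "drive_tool", "arguments": {"moves": [[[0,0,-0.1745],[0,0,0],0.034],[[0,0,-0.1745],[0,0,0],0.034],[[0,0,-0.1745],[0,0,0],0.034],[[0,0,-0.1745],[0,0,0],0.034],[[0,0,-0.1745],[0,0,0],0.034]]}}

```text
time: 28.3
eef_pos: [0.434, -0.3002, 0.1371]
tcp_rot: [0.686, 0.728, 0.0, -0.0]
contact_force: [0.3, -0.7, -0.4]
opening: 0.397
finger_force: 0.0
```

>>> {"name": "drive_tool", "arguments": {"moves": [[[0,0,0],[0,0,0.02],0.034],[[0,0,0],[0,0,0],0.034]]}}

```text
time: 28.55
eef_pos: [0.4332, -0.2996, 0.1156]
tcp_rot: [0.688, 0.726, 0.0, -0.002]
contact_force: [0.6, 0.2, -0.8]
opening: 0.399
finger_force: 0.0
```

```bash
python3 - <<'E'
from h import *
go(.434,-.304,.025,93);c=cam('wrist','w6.png');p=np.array([.434,-.304,.046])
u,v=proj(c,p).astype(int);print(u,v)
cv2.imwrite('pics/u6.png',cv2.resize(c['image'][max(v-90,0):v+90,u-120:u+120],None,fx=3,fy=3,interpolation=2)[:,:,::-1])
g=cv2.GaussianBlur(cv2.cvtColor(c['image'],cv2.COLOR_RGB2GRAY),(3,3),0)[v-40:v+40,u-40:u+40]
for q in(cv2.HoughCircles(g,cv2.HOUGH_GRADIENT,1,20,param1=80,param2=10,minRadius=9,maxRadius=22) if True else []): 
    for x,y,r in q: print(x+u-40,y+v-40,r,ray(c,x+u-40,y+v-40,.046)[:2].round(4), r*2*.18/c['fx'])
E
```

```text
t 28.55 pos [ 0.4332 -0.2996  0.1156] yaw 93.06 tilt [ 0.0032 -0.0028] F [ 0.61  0.18 -0.76] open 0.399 ff 0.0
  turn z 0.0011 then shift [-0.0045  0.0006  0.0906]
281 225
279.5 223.5 9.6 [ 0.4322 -0.3023] 0.011765704
260.5 208.5 16.9 [ 0.4166 -0.2905] 0.02071254
293.5 208.5 15.9 [ 0.4425 -0.2891] 0.019486945
258.5 229.5 9.6 [ 0.4156 -0.3084] 0.011765704
```

View pics/u6.png

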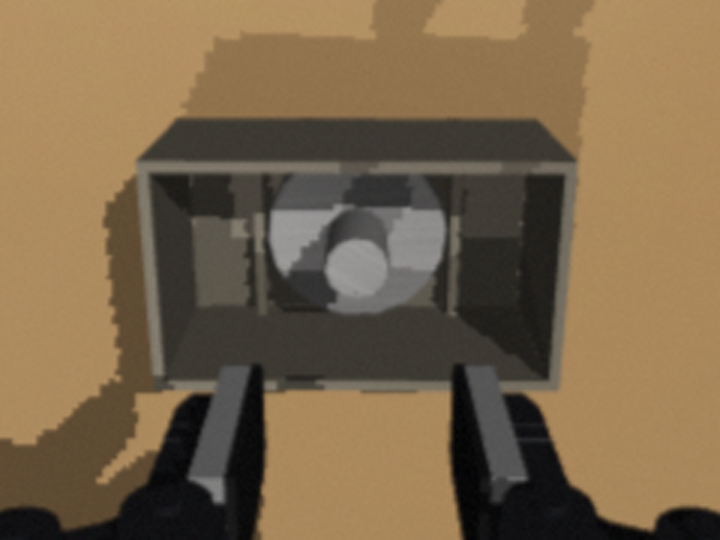

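The crop shows the stem top at full-image (280,224), centred between the open fingers, with room along the box. Go down and grip the stem.

>>> {"name": "drive_tool", "arguments": {"moves": [[[0,0,0],[-0.0035,0,0.03],0.034],[[0,0,0],[0,0,0.03],0.034],[[0,0,0],[0,0,0.02],0.034],[[0,0,0],[0,0,0.01],0.034],[[0,0,0],[0,0,0],0.034]], "grip_force": 50}}

```text
time: 29.22
eef_pos: [0.4346, -0.3051, 0.0273]
tcp_rot: [0.688, 0.725, 0.0, -0.0]
contact_force: [-0.5, 0.7, 0.8]
opening: 0.398
finger_force: 0.0
```

>>> {"name": "drive_tool", "arguments": {"moves": [[[0,0,0],[0,0,0],0.008],[[0,0,0],[0,0,0],0.008],[[0,0,0],[0,0,0],0.008],[[0,0,0],[0,0,0],0.008],[[0,0,0],[0,0,0],0.008]]}}

```text
time: 29.85
eef_pos: [0.4349, -0.3059, 0.0284]
tcp_rot: [0.688, 0.725, -0.0, 0.001]
contact_force: [-2.2, 1.5, 6.3]
opening: 0.18
finger_force: 49.1
```

>>> {"name": "drive_tool", "arguments": {"moves": [[[0,0,0],[0,0,-0.01],0.008],[[0,0,0],[0,0,-0.02],0.008],[[0,0,0],[0,0,-0.04],0.008],[[0,0,0],[0,0,-0.04],0.008],[[0,0,0],[0,0,0],0.008]]}}

```text
time: 30.48
eef_pos: [0.4365, -0.3071, 0.1408]
tcp_rot: [0.689, 0.725, -0.0, 0.004]
contact_force: [-0.1, -0.7, -3.2]
opening: 0.175
finger_force: 49.2
```

```bash
python3 - <<'E'
from h import *
go(.637,.239,.14,93);c=cam('scene')
# L box rim position check
H=cv2.cvtColor(c['image'],cv2.COLOR_RGB2HSV)
g=((H[...,1]<60)).astype(np.uint8)
cv2.imwrite('pics/s7.png',c['image'][:,:,::-1])
c2=cam('wrist')
# tin disc under gripper: bright grey low saturation region
p=ctrl.get_state()['eef_pos']
print([proj(c2,p+[0,0,dz]).round() for dz in (0,.02,-.03)])
H=cv2.cvtColor(c2['image'],cv2.COLOR_RGB2HSV);m=((H[...,1]<40)&(H[...,2]>80)).astype(np.uint8)
n,l,s,ce=cv2.connectedComponentsWithStats(m);print([(s[i].tolist(),ce[i].round()) for i in range(1,n) if s[i,4]>150])
E
```

```text
t 30.48 pos [ 0.4365 -0.3071  0.1408] yaw 92.97 tilt [-0.0062  0.0058] F [-0.09 -0.67 -3.18] open 0.175 ff 49.179484248161316
  turn z -0.0004 then shift [0.5349 0.2288 0.0008]
[array([279., 260.]), array([279., 279.]), array([279., 238.])]
[([214, 0, 142, 17, 411], array([281.,  12.])), ([521, 0, 39, 36, 922], array([542.,  17.])), ([236, 201, 88, 100, 4795], array([280., 244.])), ([477, 206, 83, 28, 1217], array([516., 217.])), ([0, 398, 43, 22, 667], array([ 16., 407.])), ([155, 404, 24, 16, 152], array([167., 411.]))]
```

>>> {"name": "drive_tool", "arguments": {"moves": [[[0,0,0],[0.0243,0.0104,0],0.008],[[0,0,0],[0.0486,0.0208,0],0.008],[[0,0,0],[0.0486,0.0208,0],0.008],[[0,0,0],[0.0486,0.0208,0],0.008],[[0,0,0],[0.0486,0.0208,0],0.008]]}}

```text
time: 31.2
eef_pos: [0.5152, -0.0798, 0.1341]
tcp_rot: [0.689, 0.725, -0.001, -0.002]
contact_force: [0.7, -0.6, -3.2]
opening: 0.173
finger_force: 49.1
```

>>> {"name": "drive_tool", "arguments": {"moves": [[[0,0,0],[0.0486,0.0208,0],0.008],[[0,0,0],[0.0486,0.0208,0],0.008],[[0,0,0],[0.0486,0.0208,0],0.008],[[0,0,0],[0.0486,0.0208,0],0.008],[[0,0,0],[0.0486,0.0208,0],0.008]]}}

```text
time: 31.82
eef_pos: [0.6063, 0.1675, 0.1334]
tcp_rot: [0.688, 0.725, -0.002, -0.002]
contact_force: [1.0, -1.2, -2.4]
opening: 0.177
finger_force: 49.1
```

>>> {"name": "drive_tool", "arguments": {"moves": [[[0,0,0],[0.0486,0.0208,0],0.008],[[0,0,0],[0.0243,0.0104,0],0.008],[[0,0,0],[0,0,0],0.008],[[0,0,0],[0,0,0],0.008]]}}

```text
time: 32.33
eef_pos: [0.6337, 0.2396, 0.1343]
tcp_rot: [0.688, 0.725, -0.002, -0.001]
contact_force: [0.1, -0.5, -3.3]
opening: 0.178
finger_force: 49.3
```

```bash
python3 - <<'E'
from h import *
go(.637,.239,.0444);c=cam('wrist','w8.png');p=ctrl.get_state()['eef_pos']
H=cv2.cvtColor(c['image'],cv2.COLOR_RGB2HSV)
m=((H[...,1]<60)&(H[...,2]>50)).astype(np.uint8);m[:, :200]=0;m[:,360:]=0;m[:150]=0;m[320:]=0
n,l,s,ce=cv2.connectedComponentsWithStats(m);i=1+np.argmax(s[1:,4]);print(s[i],ce[i])
rows=[(r,np.nonzero(l[r]==i)[0][[0,-1]]) for r in range(s[i,1],s[i,1]+s[i,3],6)]
print(rows)
for r,(a,b) in rows: print(r,ray(c,a,r,p[2]-.0115)[:2].round(4)-p[:2],ray(c,b,r,p[2]-.0115)[:2].round(4)-p[:2])
k=((H[...,0]>5)&(H[...,0]<22)&(H[...,1]>80)&(H[...,2]>110)).astype(np.uint8)
n,l,s,ce=cv2.connectedComponentsWithStats(k)
for i in range(1,n):
    if s[i,4]>60:print('cork?',s[i],ray(c,*ce[i],.019)[:2].round(3))
print('pad proj',[proj(c,np.array([.637+dx,.239+dy,.019])).round() for dx,dy in((0,0),(.024,0),(-.024,0),(0,.024))])
E
```

```text
t 32.33 pos [0.6337 0.2396 0.1343] yaw 92.98 tilt [-0.0012 -0.0049] F [ 0.09 -0.46 -3.31] open 0.178 ff 49.26308333873749
  turn z 0.0000 then shift [-0.0007  0.0033  0.0899]
[ 236  203   88   99 5850] [279.49367521 246.45179487]
[(203, array([272, 287])), (209, array([256, 303])), (215, array([249, 310])), (221, array([245, 314])), (227, array([241, 318])), (233, array([239, 320])), (239, array([237, 321])), (245, array([237, 323])), (251, array([236, 322])), (257, array([238, 321])), (263, array([240, 318])), (269, array([251, 309])), (275, array([250, 310])), (281, array([248, 311])), (287, array([247, 312])), (293, array([247, 310])), (299, array([255, 303]))]
203 [-0.00725329  0.03252837] [0.00124671 0.03302837]
209 [-0.01635329  0.02842837] [0.01064671 0.02992837]
215 [-0.02025329  0.02452837] [0.01494671 0.02642837]
221 [-0.02255329  0.02072837] [0.01764671 0.02292837]
227 [-0.02475329  0.01682837] [0.02034671 0.01932837]
233 [-0.02595329  0.01292837] [0.02184671 0.01552837]
239 [-0.02705329  0.00892837] [0.02284671 0.01172837]
245 [-0.02705329  0.00502837] [0.02434671 0.00792
[... 342 characters left out ...]
 [-0.02055329 -0.02387163] [ 0.02044671 -0.02157163]
293 [-0.02045329 -0.02827163] [ 0.01954671 -0.02607163]
299 [-0.01525329 -0.03247163] [ 0.01544671 -0.03077163]
cork? [     0      0    487    344 100867] [0.573 0.295]
cork? [541 118  19  40 295] [0.867 0.31 ]
cork? [259 181  50  31 975] [0.637 0.248]
cork? [542 217  18  20 192] [0.898 0.229]
cork? [ 257  285   47   84 2674] [0.64  0.091]
cork? [ 15 341  37  14 427] [0.362 0.052]
cork? [  0 349  18  23 217] [0.326 0.027]
cork? [ 61 359  36  24 338] [0.405 0.021]
cork? [162 371  44  47 383] [ 0.531 -0.009]
cork? [355 371  23  26 211] [0.746 0.019]
pad proj [array([284., 204.]), array([310., 205.]), array([259., 202.]), array([286., 179.])]
```

The pad's visible edges match its predicted position to within 2 px. The tin's axis is about (-2,+5) mm from the TCP, so I'll correct for that and descend.

>>> {"name": "drive_tool", "arguments": {"moves": [[[0,0,0],[-0.006,0.005,0.025],0.008],[[0,0,0],[0,0,0.03],0.008],[[0,0,0],[0,0,0.02],0.008],[[0,0,0],[0,0,0],0.008],[[0,0,0],[0,0,0],0.008]]}}

```text
time: 33.0
eef_pos: [0.6414, 0.2346, 0.0634]
tcp_rot: [0.689, 0.725, 0.001, 0.001]
contact_force: [0.8, 0.1, -3.5]
opening: 0.179
finger_force: 49.2
```

```bash
python3 - <<'E'
from h import *
go(.6387,.2335,.0444)
E
```

```text
t 33.00 pos [0.6414 0.2346 0.0634] yaw 92.96 tilt [0.0003 0.0019] F [ 0.82  0.14 -3.48] open 0.179 ff 49.20359015464783
  turn z 0.0000 then shift [-0.0009 -0.0028  0.019 ]
```

>>> {"name": "drive_tool", "arguments": {"moves": [[[0,0,0],[-0.001,-0.0025,0.008],0.008],[[0,0,0],[0,0,0.005],0.008],[[0,0,0],[0,0,0.003],0.008],[[0,0,0],[0,0,0],0.008],[[0,0,0],[0,0,0],0.008]]}}

```text
time: 33.62
eef_pos: [0.6383, 0.2336, 0.0464]
tcp_rot: [0.688, 0.725, 0.0, 0.0]
contact_force: [-0.4, -0.2, -3.2]
opening: 0.178
finger_force: 49.2
```

>>> {"name": "drive_tool", "arguments": {"moves": [[[0,0,0],[0,0,0.002],0.008],[[0,0,0],[0,0,0],0.008],[[0,0,0],[0,0,0],0.008]]}}

```text
time: 34.0
eef_pos: [0.6385, 0.2336, 0.0447]
tcp_rot: [0.688, 0.725, 0.0, 0.0]
contact_force: [0.3, 0.5, -1.3]
opening: 0.177
finger_force: 49.5
```

Contact: the wrist load dropped from 3.2 to 1.3 N. Press 1.5 mm more, hold, then release.

>>> {"name": "drive_tool", "arguments": {"moves": [[[0,0,0],[0,0,0.0015],0.008],[[0,0,0],[0,0,0],0.008],[[0,0,0],[0,0,0],0.008]]}}

```text
time: 34.38
eef_pos: [0.6385, 0.2337, 0.0446]
tcp_rot: [0.688, 0.725, 0.0, 0.0]
contact_force: [-3.6, -0.5, 5.2]
opening: 0.171
finger_force: 50.2
```

>>> {"name": "drive_tool", "arguments": {"moves": [[[0,0,0],[0,0,0],0.034],[[0,0,0],[0,0,0],0.034],[[0,0,0],[0,0,0],0.034],[[0,0,0],[0,0,0],0.034]]}}

```text
time: 34.88
eef_pos: [0.6382, 0.2335, 0.0425]
tcp_rot: [0.688, 0.725, -0.0, -0.0]
contact_force: [-0.0, -0.2, -0.7]
opening: 0.4
finger_force: 0.0
```

>>> {"name": "drive_tool", "arguments": {"moves": [[[0,0,0],[0,0,-0.03],0.034],[[0,0,0],[0,0,-0.05],0.034],[[0,0,0],[0,0,-0.05],0.034],[[0,0,0],[0,0,0],0.034]]}}

```text
time: 35.38
eef_pos: [0.6416, 0.2343, 0.1797]
tcp_rot: [0.688, 0.725, 0.005, 0.003]
contact_force: [-0.2, 0.1, -0.2]
opening: 0.395
finger_force: 0.0
```

```bash
python3 - <<'E'
from h import *
go(.637,.239,.14);c=cam('wrist','w9.png')
H=cv2.cvtColor(c['image'],cv2.COLOR_RGB2HSV)
m=((H[...,1]<60)&(H[...,2]>50)).astype(np.uint8)
n,l,s,ce=cv2.connectedComponentsWithStats(m)
print('disc predicted',[proj(c,np.array([.637+dx,.2385+dy,.033])).round() for dx,dy in((.027,0),(-.027,0),(0,.027),(0,-.027))],'stem top',proj(c,np.array([.637,.2385,.062])).round())
for i in range(1,n):
    if s[i,4]>300:print(s[i],ce[i].round())
c=cam('scene');box(c);g=c['image'];H=cv2.cvtColor(g,cv2.COLOR_RGB2HSV)
k=((H[...,1]>110)&(H[...,0]<15)).astype(np.uint8)
for nm,p,z in(('lid',(.43,-.102),.025),('F',(.649,-.131),.077),('R',(.424,.112),.077)):
    u,v=proj(c,np.array([*p,z])).astype(int);ys,xs=np.nonzero(k[v-14:v+14,u-14:u+14]);print(nm,len(xs),ray(c,xs.mean()+u-14,ys.mean()+v-14,z-.007)[:2].round(4))
    mm=((H[...,1]<60)&(H[...,2]>95)).astype(np.uint8)[v-35:v+35,u-30:u+30];n,l,s,ce=cv2.connectedComponentsWithStats(mm);i=1+np.argmax(s[1:,4]);ys,xs=np.nonzero(l==i)
    P=np.array([ray(c,x+u-30,y+v-35,z-.018)[:2] for x,y in zip(xs,ys)],np.float32);print('  plate',cv2.minAreaRect(P))
cv2.imwrite('pics/s9.png',g[:,:,::-1])
E
```

```text
t 35.38 pos [0.6416 0.2343 0.1797] yaw 92.99 tilt [0.0018 0.0119] F [-0.19  0.09 -0.18] open 0.395 ff 0.0
  turn z 0.0000 then shift [ 0.005  -0.0043  0.0397]
disc predicted [array([300., 192.]), array([248., 189.]), array([276., 164.]), array([273., 215.])] stem top [274. 198.]
[   4   98   94   56 4216] [ 50. 125.]
[ 214  132  132   36 1984] [279. 149.]
[ 250  165   51   52 2042] [275. 191.]
[ 432  192  106  178 9934] [481. 277.]
[   9  249  136   79 7338] [ 79. 286.]
[223 257  22  46 493] [234. 279.]
[315 257  22  45 479] [326. 278.]
knob [ 425    0   82   46 1977] [460.  20.] [-0.2562  0.4893] ((-0.2639508843421936, 0.5118629932403564), (0.24528734385967255, 0.2726766765117645), 86.89051055908203)
knob [   0  132   46   94 1619] [ 16. 170.] [ 0.5225 -0.5343] ((0.5222316980361938, -0.5174309611320496), (0.27915918827056885, 0.09669762849807739), 30.845359802246094)
knob [333 133  14  32 288] [341. 150.] [0.3323 0.18  ] ((0.327269047498703, 0.17702020704746246), (0.09632983058691025, 0.030018091201782227), 5.058419227600098)
knob [417 164  41  31 256] [437. 183.] [0.3908 0.4006] ((
[... 479 characters left out ...]
8404 0.342 ] ((0.8403139710426331, 0.3417123258113861), (0.09406556189060211, 0.011216223239898682), 50.54539489746094)
knob [  0 396 104  24 951] [ 39. 411.] [ 0.967  -0.2415] ((0.9709061980247498, -0.22453390061855316), (0.031315479427576065, 0.17761334776878357), 1.28606379032135)
lid 89 [ 0.4245 -0.1029]
  plate ((0.43105795979499817, -0.12202172726392746), (0.11660264432430267, 0.04793599620461464), 20.938447952270508)
F 137 [ 0.6495 -0.1324]
  plate ((0.6502546668052673, -0.13162754476070404), (0.064082071185112, 0.10898943245410919), 89.76979064941406)
R 84 [0.4212 0.1121]
  plate ((0.423012375831604, 0.11192379891872406), (0.10957026481628418, 0.06373392790555954), 7.065430164337158)
```

```bash
python3 - <<'E'
from h import *
import pickle
a0,_=pickle.load(open('c.pkl','rb'));c=cam('scene')
def low(c,u,v,r=45):
    H=cv2.cvtColor(c['image'],cv2.COLOR_RGB2HSV);m=(H[...,1]<60).astype(np.uint8)[v-r:v+r,u-r:u+r]
    n,l,s,ce=cv2.connectedComponentsWithStats(m);i=1+np.argmax(s[1:,4]);return s[i]+[u-r,v-r,0,0,0],ce[i]+[u-r,v-r]
u,v=proj(c,np.array([.436,-.303,.04])).astype(int)
A,B=low(a0,u,v),low(c,u,v);print(A,B)
print('lid',low(c,*proj(c,np.array([.43,-.102,.007])).astype(int),30),[proj(c,np.array([.43+sx*.055,-.102+sy*.032,.012])).round() for sx in(1,-1) for sy in (1,-1)])
ok=np.abs(A[0][[0]]-B[0][[0]]).max()<6 and abs(A[0][1]+A[0][3]-B[0][1]-B[0][3])<6
if ok: print(ctrl.sign_off())
E
```

```text
(array([ 110,  142,   46,   51, 1546]), array([133.58667529, 168.09508409])) (array([ 112,  143,   45,   50, 1615]), array([134.49721362, 167.49597523]))
lid (array([ 193,  163,   48,   45, 1523]), array([216.6671044 , 184.89625739])) [array([224., 202.]), array([197., 198.]), array([235., 166.]), array([210., 162.])]
the job is handed in; nothing more can be done
None
```

I found the filled tin in the left box and set it down on the cork pad, with its lid on the mat and the other two boxes closed and in place; the job is handed in at about 35 s, and its verdict was not shown to me.

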